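Drift the worn bush out of a chair castor wheel

ROBOT

A 6-joint arm with a two-finger parallel gripper is mounted at the origin on a cart in front of the work surface, level with it; the furniture and walls round the work are solid. World frame = base frame: x ahead of the robot, y to its left, z up, the work surface at z = 0. Lengths are in mm, angles in rad, forces in N, time in s.
With the tool pointing down it reaches from about 400 to 825 mm from the base axis. Payload 7 kg.
Tool frame: the origin (TCP) lies between the finger pads; the fingertips stand 17 mm ahead of it and the grasp point (between the pads) lies 2 mm behind it (env.tip_reach is the distance from the TCP to the fingertips, in mm); x points along the fingers, y is the direction in which the jaws open and shut, and the axes are right-handed (so a half turn about x gives the same grasp; the last joint's range is limited). The gripper opens to 85 mm and grips with 20 to 120 N. Pads are 22 mm wide; open, the fingers measure 114 mm over their backs; the gripper's body (76 mm by 85 mm) begins 54 mm behind the grasp point. The pads swing forward as they close: fully open they stand 13 mm farther back than shut.
Start: joints at [1.567, 0.359, 0.012, 0, -1.224, -0.288], TCP at [194.191, 646.44, 209.802] pointing down, gripper open.
Joint ranges: [-3.07, 3.07], [-1.43, 2.12], [-1.02, 1.25], [-3.03, 1.67], [-3.05, -0], [-3.03, 3.03]. Speed limits (rad/s): [2.39, 2.39, 3.01, 3.14, 3.14, 3.14].

INTERFACE

Orientations are given as a 3x3 rotation matrix whose columns are the frame's x, y, z axes.
In Python, from workcell import readout, imaging, job, env gives the robot as it stands.
- The arm moves only by the tool arm_command, never from a script. Its argument "rows" is a list that holds one entry, the list of rows, each a list of 5 numbers: the shift along the tool's x, y, z in cm, then the turn about the tool's x in rad, then the opening, from -1 (shut) to 1 (fully open), so that 0 is half open. In form: [[[dx, dy, dz, spin, fingers], ...]]. A call has 1 to 12 rows; each row is the pose to reach, as a shift and turn from the pose commanded when the call began, along the tool's axes at that moment; what a row does not reach only later rows make up. A row lasts 1/12 s, in which the tool goes at most 41.7 mm and 7.16 degrees, less where a joint would pass 70% of its speed; a pose out of reach is approached as far as the arm can. A call with a gripper value outside its range is refused whole. The fingers move at their own pace and stop on an object; "grip_force" is the grip in N (left out, the last holds). Time passes only in rows, so rows that repeat a pose let the fingers close. It gives the time, the measured TCP pose, the force and the opening at its end, in the units of the state.
- readout.sense(): the state, without advancing time (a new reading comes with each control period).
- imaging.get_image(name): name is "scene" or "side" or "wrist"; returns a dict with "img" (480x640x3 uint8, red, green, blue), "fx", "fy", "cx", "cy" (pixels), "camera_from_world" (4x4, takes a point from world to camera coordinates). Camera axes: x right, y down, z forward; pixel columns grow to the right and rows downward; lengths in mm; the calibration is good to about 2 mm. A picture is of the moment at which its call begins. There is no depth.
- job.sign_off(): hands the job in, once; it reports no verdict.
Trained networks look in a picture, given as the dict that the camera call returned (one of the last four; its "shot" number tells which), for a name from the list of things; names that differ only in an ending like _2 or _b are one class to them, and where a whole thing is asked for, a point or a joint stands for the part that bears it (a point fixed in the world has none). Each returns a list of dicts, best first, with "score" (0 to 1); they miss things now and then, are a little off and sometimes report something else, mostly with a low value. They report only what shows in the picture. A call takes as long as a camera call. They do not tell look-alikes from the thing itself.
- imaging.boxes_of(picture, label): "box" ([centre column, centre row, width, height] in pixels, round what is visible of it).
- imaging.tip_of(picture, label): "pixel" ([column, row] in pixels: a listed point, or the origin of a listed thing).
The state is a dict: "time": time; "q": joint angles; "joint_vel": joint speeds; "joint_efforts": joint torques, N m; "tcp_pos": TCP position; "tool_rot": TCP orientation; "wrist_force": force on the tool from outside, world axes, zero at the start; "moment": the same for the moment, N m; "grip_width": finger opening in mm.
Only numpy, scipy, OpenCV 4.12 (cv2) and the standard library are available. Lean on these libraries where they do the work, as an engineer would, in place of code of your own. Each camera call takes 0.05 s, during which the arm holds its last target. There are 200 camera calls.

TASK

The office chair's castor needs a new bush. Take the brass-handled pin drift out of its wooden stand and with its steel pin push the worn bush down through the castor wheel's hub until you feel it firmly (some 15 N, never over 25 N) on the floor of the bench block's well, then stand the drift back upright in its hole and let go. Do not lean on the plastic hub, and leave the wheel in the block and everything else on the desk where it is.

Things in the scene. Friction and masses are not known exactly. Their poses are not given: they have to be found in the camera images.
- drift: pin drift upright in the stand, 0.14 kg: steel collet nut (20 mm wide, 15 mm tall), above it a ribbed brass handle 16 mm thick; nut underside to handle top 80 mm. Origin: centre of the nut's underside, z up. A flat-ended steel pin, 11 mm thick, hidden in the stand, sticks out below, clamped at a different length each time: 30 to 42 mm below the origin. Grip about 50 mm above the origin.
- stand: dark wooden tool stand, 72 x 56 x 50 mm, fixed to the desk. Origin at the centre of its underside, z up. The drift's hole is in the middle of its top (50 mm up), 14 mm wide and 45 mm deep; the drift's nut rests on the top round the hole. Two thin punches at x = +25 mm, y = +-14 mm reach 8 mm above the top.
- block: blue-grey square bench block, 88 x 88 x 34 mm, fixed. Origin at the centre of its underside, z up. In its top a round nest, 61 mm wide, 4 mm deep, holds the wheel (seat 30 mm above the origin); in the nest's middle is a blind well, 22 mm wide, its floor 6 mm above the origin.
- wheel: castor wheel, dark tread and pale plastic hub, lying loose and flat in the block's nest: 58 mm wide, hub and tread 22 mm high. Origin on its axis at the underside, z up along the bore; hub top at z = +22 mm. The bore is 17 mm wide; four sprung ribs in it grip the bush, and close behind it to leave 14 mm.
- bush: worn brown bush, tight in the wheel's bore: 16 mm wide, 22 mm long with a 2 mm flange, 19 mm wide, at its lower end (so it comes out downward only). Origin: centre of its underside, z up. The end to push on is at z = +22 mm and starts 2 mm below the hub top; its axle hole is 8 mm wide.
- new_bush: the new bright brass bush, same shape as the worn one, standing on the desk; not needed. Origin at the centre of its underside.
- hood: black castor hood with steel stem, about 95 x 42 x 34 mm, lying on the desk; not needed. Origin at the underside of its round end.
- keys: bunch of keys on the desk; not needed. Origin at the centre of the underside.
- phone: black phone lying on the desk mat; not needed. Origin at the centre of the underside.
- eraser: white eraser in a blue sleeve on the desk; not needed. Origin at the centre of the underside.
- mouse: black and blue mouse on the mat; not needed. Origin at the centre of the underside.
- bush_top (a point): centre of the worn bush's upper end. It slides down against a steady 5 to 12 N, differing each time. After 18 to 20 mm of travel, about level with the hub's underside, the resistance vanishes and the bush drops to the well's floor, 22 mm below where it started. There the pin meets it again on solid metal: the force then climbs steeply.
Not all that is in view belongs to the job. Of the things that look like the drift, the smaller one is meant.

How it is judged:
By the outcome, as a careful person would: the job done as asked, in the order asked, and still so for the second after the job is handed in, with the robot touching nothing.
It also fails if it takes over 70 s, if anything falls off the work surface, if the arm or the gripper's body presses on something with over 40 N, if the wrist force passes 120 N, or if a joint passes its speed limit or range.

## Working session

There is one attempt and no reset: what is moved stays moved. The work goes in short steps, Python scripts to look and compute and a tool call to move; the robot and the scene stay as the last step left them, time stands still between calls to the robot, and variables do not carry over. Pictures are saved under pics/ and viewed, about 8 in all and at most 12, crops included, and the job is handed in when it is done.

Besides the shell and the picture viewer there is one more tool, called by a JSON object that holds its "name" and its "arguments". arm_command: Moves the arm, as the interface text tells. Its arguments: {"type":"object","properties":{"rows":{"type":"array"},"grip_force":{"type":"number"}},"required":["rows"]}

```bash
mkdir -p pics; cat > h.py <<'E'
import numpy as np, cv2
from workcell import readout, imaging, job, env
def save(p,n,crop=None,k=1):
    im=p["img"][:,:,::-1]
    if crop: c0,r0,c1,r1=crop; im=im[r0:r1,c0:c1]
    cv2.imwrite("pics/"+n,cv2.resize(im,None,fx=k,fy=k,interpolation=cv2.INTER_CUBIC))
def ray(p,px):
    T=np.array(p["camera_from_world"]);R=T[:3,:3];c=-R.T@T[:3,3]
    d=R.T@np.array([(px[0]-p["cx"])/p["fx"],(px[1]-p["cy"])/p["fy"],1]);return c,d/np.linalg.norm(d)
def atz(p,px,z):
    c,d=ray(p,px);return c+d*(z-c[2])/d[2]
def tri(obs):
    A=np.zeros((3,3));b=np.zeros(3)
    for p,px in obs:
        c,d=ray(p,px);M=np.eye(3)-np.outer(d,d);A+=M;b+=M@c
    return np.linalg.solve(A,b)
def proj(p,X):
    T=np.array(p["camera_from_world"]);v=T[:3,:3]@np.array(X)+T[:3,3]
    return [round(p["fx"]*v[0]/v[2]+p["cx"],1),round(p["fy"]*v[1]/v[2]+p["cy"],1)]
E
python3 - <<'E'
from h import *
np.set_printoptions(precision=2,suppress=True)
s=readout.sense();print(s["tcp_pos"],s["tool_rot"],s["wrist_force"],s["grip_width"],env.tip_reach)
P={}
for n in ["scene","side","wrist"]:
    p=imaging.get_image(n);P[n]=p;save(p,n+"0.png")
    for l in ["drift","stand","block","wheel","bush_top"]:
        print(n,l,[(np.round(d["pixel"],1),round(d["score"],2)) for d in imaging.tip_of(p,l)][:3],[(np.round(d["box"]),round(d["score"],2)) for d in imaging.boxes_of(p,l)][:3])
cv2.imwrite("pics/sw.png",cv2.resize(np.hstack([P["scene"]["img"],P["side"]["img"]])[:,:,::-1],None,fx=.625,fy=.625))
E
```

```text
[194.07 645.95 208.87] [[-0.   -0.29 -0.96]
 [-0.   -0.96  0.29]
 [-1.    0.   -0.  ]] [ 0.8  -0.48 -0.42] 85.43921588899187 17.0
scene drift [(array([427.8, 213. ]), 0.72), (array([413.8, 224.6]), 0.64)] [(array([430., 200.,  13.,  52.]), 0.67), (array([411., 209.,   3.,  33.]), 0.53)]
scene stand [(array([415. , 242.1]), 0.61)] [(array([411., 233.,  26.,  28.]), 0.57)]
scene block [(array([250.3, 305.4]), 0.85)] [(array([252., 299.,  48.,  38.]), 0.88)]
scene wheel [(array([250.1, 292.3]), 0.63)] [(array([250., 290.,  31.,  28.]), 0.9)]
scene bush_top [(array([249.1, 284.6]), 0.35)] [(array([260., 253.,  16.,  19.]), 0.51)]
side drift [(array([491.2, 315. ]), 0.98), (array([441.2, 313.5]), 0.55), (array([306.6, 316.2]), 0.49)] [(array([446., 298.,  18.,  39.]), 0.64), (array([499., 303.,  41.,  72.]), 0.64)]
side stand [(array([437.8, 333.4]), 0.95), (array([186.2, 268.6]), 0.23)] [(array([436., 325.,  48.,  54.]), 0.91), (array([343., 255.,  33.,  34.]), 0.4)]
side block [(array([186.1, 278.7]), 0.63), (array([304.3, 269.5]), 0.51), (array([184.5, 263.7]), 0.31)] [(array([184., 277.,  62.,  59.]), 0.83), (array([242., 220.,  27.,  33.]), 0.71)]
side wheel [(array([190.2, 264.9]), 0.93)] [(array([185., 266.,  33.,  33.]), 0.94)]
side bush_top [(array([181.4, 262. ]), 0.52)] []
wrist drift [] []
wrist stand [] []
wrist block [] []
wrist wheel [] []
wrist bush_top [] []
```

View pics/scene0.png

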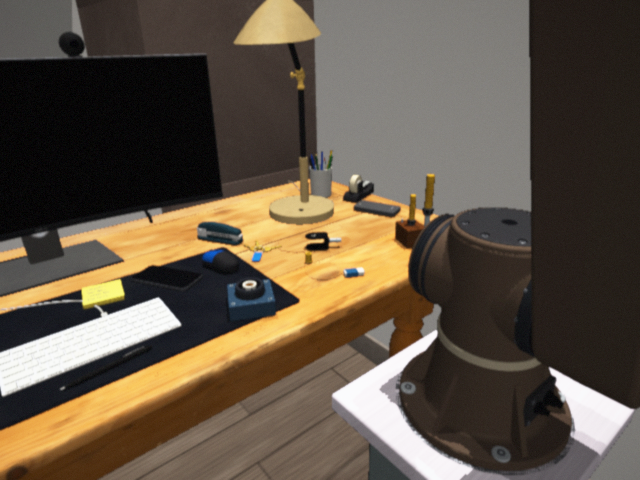

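View pics/side0.png

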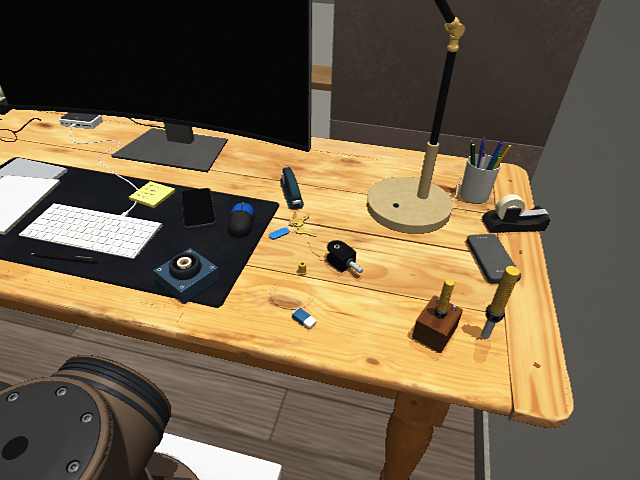

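Two drift-like things show up. The smaller one is in the stand, at scene (413,208) and side (445,297). A larger one stands free at scene (430,197) and side (500,303). The smaller one, standing in the wooden stand, fits the description. I'll confirm it in a crop and triangulate.

```bash
python3 - <<'E'
from h import *
np.set_printoptions(precision=1,suppress=True)
a=imaging.get_image("scene");b=imaging.get_image("side")
print("stand",tri([(a,(415,242.1)),(b,(437.8,333.4))]), atz(b,(437.8,333.4),0))
print("drift o",tri([(a,(413.8,224.6)),(b,(441.2,313.5))]),atz(b,(441.2,313.5),50))
print("drift top",tri([(a,(412.5,195)),(b,(448.5,281.5))]),atz(b,(448.5,281.5),130))
print("big o",tri([(a,(427.8,213)),(b,(491.2,315))]),"top",tri([(a,(430.5,175)),(b,(513,269))]))
print("wheel",tri([(a,(250.1,288)),(b,(185,266))]),"block",atz(b,(186.1,278.7),0),"bush_top",atz(b,(184.5,262),50),atz(a,(250,285),50))
save(b,"cropside.png",(390,240,550,360),5)
for n in("phone","mouse","hood","new_bush"):
  print(n,[atz(b,d["pixel"],0) for d in imaging.tip_of(b,n)[:1]])
E
```

```text
stand [ 422.5 -358.8    4. ] [ 431.3 -358.7    0. ]
drift o [ 426.8 -355.    52.8] [ 434.1 -354.9   50. ]
drift top [ 431.  -351.   130.2] [ 431.5 -351.   130. ]
big o [ 444.4 -436.1   57.7] top [ 450.3 -441.8  161.7]
wheel [432.  125.2  42.8] block [437.4 134.    0. ] bush_top [434.7 126.2  50. ] [431.9 125.1  50. ]
phone [array([656.8, 224.9,   0. ])]
mouse [array([634.4,  97. ,   0. ])]
hood [array([ 569.9, -139.4,    0. ])]
new_bush [array([512.8, -81.6,   0. ])]
```

View pics/cropside.png

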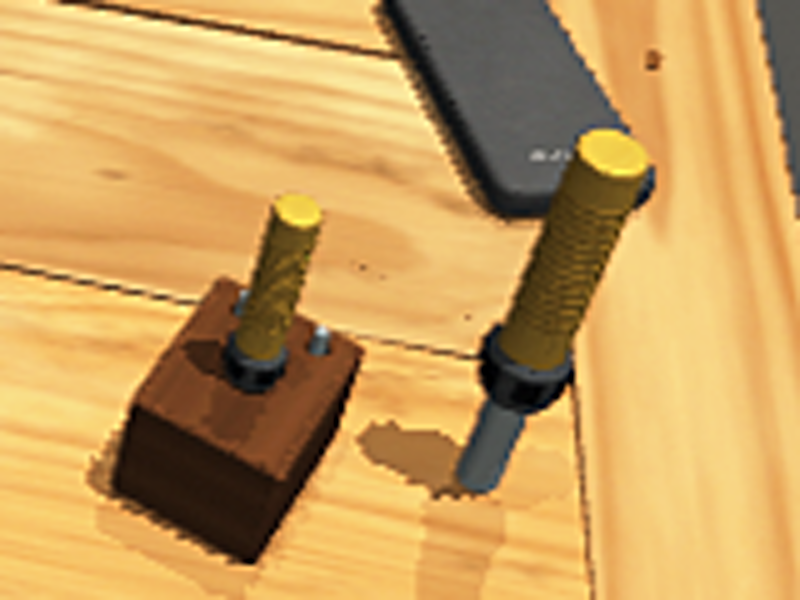

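The crop confirms it: the small drift is seated in the wooden stand with two punches beside it, and the larger look-alike stands on the desk to its right with its pin exposed. I'll fly over the wheel first for a close look, squaring the jaws to the world axes on the way.

{"name": "arm_command", "arguments": {"rows": [[[-5,43,-37.8,-0.29,1],[-5,43,-37.8,-0.29,1],[-5,43,-37.8,-0.29,1],[-5,43,-37.8,-0.29,1],[-5,43,-37.8,-0.29,1],[-5,43,-37.8,-0.29,1],[-5,43,-37.8,-0.29,1],[-5,43,-37.8,-0.29,1],[-5,43,-37.8,-0.29,1],[-5,43,-37.8,-0.29,1],[-5,43,-37.8,-0.29,1],[-5,43,-37.8,-0.29,1]]]}}

```text
time: 2.95
tcp_pos: [401.8, 191.7, 254.0]
tool_rot: [[0.001, -0.001, -1.0], [0.001, -1.0, 0.001], [-1.0, -0.001, -0.001]]
wrist_force: [1.4, 1.2, 0.2]
grip_width: 85.4
```

{"name": "arm_command", "arguments": {"rows": [[[0,0,0,0,1]]]}}

```text
time: 3.03
tcp_pos: [403.2, 188.4, 254.5]
tool_rot: [[0.001, -0.006, -1.0], [0.0, -1.0, 0.006], [-1.0, -0.0, -0.001]]
wrist_force: [0.9, 0.7, 0.3]
grip_width: 85.5
```

```bash
python3 - <<'E'
from h import *
np.set_printoptions(precision=4,suppress=True)
s=readout.sense();print(s["time"],s["tcp_pos"],s["tool_rot"],s["q"],s["wrist_force"])
E
```

```text
3.0333 [403.1991 188.4497 254.4904] [[ 0.0014 -0.0064 -1.    ]
 [ 0.0004 -1.      0.0064]
 [-1.     -0.0005 -0.0014]] [ 0.8836 -0.0627 -0.3924  0.0009 -1.2399  0.6805] [0.8861 0.7336 0.2527]
```

{"name": "arm_command", "arguments": {"rows": [[[0,3,-1.4,0,1],[0,6.2,-2.9,0,1],[0,6.2,-2.9,0,1],[0,6.2,-2.9,0,1],[0,6.2,-2.9,0,1]]]}}

```text
time: 3.45
tcp_pos: [430.4, 131.4, 253.4]
tool_rot: [[0.0, -0.003, -1.0], [0.0, -1.0, 0.003], [-1.0, -0.0, -0.0]]
wrist_force: [-0.1, 0.1, -0.3]
grip_width: 85.6
```

```bash
python3 - <<'E'
from h import *
np.set_printoptions(precision=2,suppress=True)
s=readout.sense();print(s["time"],s["tcp_pos"],s["tool_rot"][:,1])
p=imaging.get_image("wrist");save(p,"w1.png")
T=np.array(p["camera_from_world"]);print("cam",-T[:3,:3].T@T[:3,3],T[2,:3],p["fx"])
for l in ["wheel","bush_top","block","drift"]:
    print(l,[(d["pixel"],atz(p,d["pixel"],dict(wheel=30,bush_top=50,block=0,drift=50)[l]),round(d["score"],2)) for d in imaging.tip_of(p,l)][:2],[(np.round(d["box"]),round(d["score"],2)) for d in imaging.boxes_of(p,l)][:1])
E
```

```text
3.45 [430.44 131.41 253.36] [-0. -1. -0.]
cam [507.42 130.58 417.49] [-0.3   0.   -0.95] 348.9512038178416
wheel [([318.7, 197.6], array([435.88, 129.05,  30.  ]), 0.65), ([503.1, 117.6], array([519.65, -64.45,  30.  ]), 0.37)] [(array([323., 200.,  52.,  54.]), 0.86)]
bush_top [([322.0, 201.4], array([435.47, 125.62,  50.  ]), 0.48)] [(array([323., 201.,  12.,  14.]), 0.63)]
block [] [(array([322., 198., 101., 103.]), 0.94)]
drift [] [(array([322., 198., 103., 101.]), 0.33)]
```

View pics/w1.png

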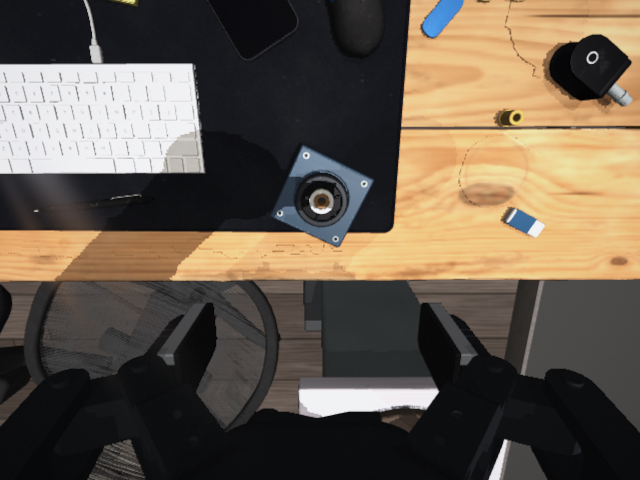

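The wrist view shows the block with wheel and bush at (322,201), which puts the bush top near (435,126). Now on to the drift at the same height, so camera errors cancel.

{"name": "arm_command", "arguments": {"rows": [[[0,48,0,0,1],[0,48,0,0,1],[0,48,0,0,1],[0,48,0,0,1],[0,48,0,0,1],[0,48,0,0,1],[0,48,0,0,1],[0,48,0,0,1],[0,48,0,0,1],[0,48,0,0,1],[0,48,0,0,1],[0,48,0,0,1]]]}}

```text
time: 4.9
tcp_pos: [429.1, -352.1, 252.8]
tool_rot: [[-0.001, -0.003, -1.0], [-0.0, -1.0, 0.003], [-1.0, 0.0, 0.001]]
wrist_force: [0.8, 1.2, 0.4]
grip_width: 85.5
```

{"name": "arm_command", "arguments": {"rows": [[[0,0,0,0,1]]]}}

```text
time: 4.98
tcp_pos: [429.1, -352.2, 252.2]
tool_rot: [[-0.002, -0.005, -1.0], [-0.0, -1.0, 0.005], [-1.0, 0.0, 0.002]]
wrist_force: [0.8, 0.9, 0.4]
grip_width: 85.5
```

```bash
python3 - <<'E'
from h import *
np.set_printoptions(precision=2,suppress=True)
s=readout.sense();print(s["time"],s["tcp_pos"],s["tool_rot"][:,1])
p=imaging.get_image("wrist");save(p,"w2.png",(220,100,420,250),4)
for l in ["drift","stand"]:
    print(l,[(d["pixel"],atz(p,d["pixel"],dict(stand=0,drift=50)[l]),round(d["score"],2)) for d in imaging.tip_of(p,l)][:3],[(np.round(d["box"]),round(d["score"],2)) for d in imaging.boxes_of(p,l)][:3])
print(proj(p,(433,-352,50)),proj(p,(433,-352,130)))
E
```

```text
4.9833 [ 429.1  -352.16  252.17] [-0.01 -1.    0.  ]
drift [([318.1, 198.3], array([ 437.27, -353.9 ,   50.  ]), 0.9), ([402.3, 186.1], array([ 449.6 , -442.29,   50.  ]), 0.82)] [(array([418., 198.,  62.,  48.]), 0.77), (array([318., 210.,  23.,  33.]), 0.59)]
stand [([315.9, 194.9], array([ 431.97, -351.38,    0.  ]), 0.97)] [(array([319., 200.,  74.,  82.]), 0.86), (array([128.,  74.,  97.,  74.]), 0.7)]
[np.float64(316.3), np.float64(202.3)] [np.float64(316.2), np.float64(221.0)]
```

View pics/w2.png

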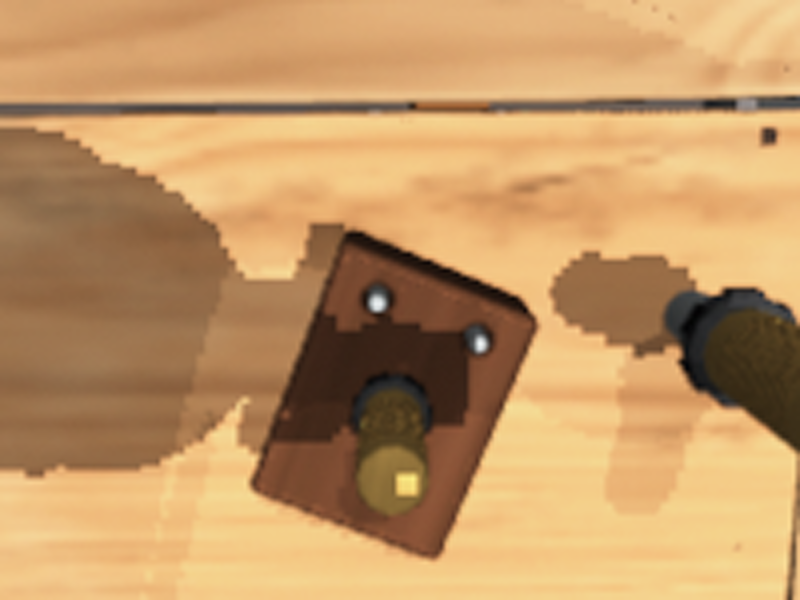

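The wrist crop shows the small drift's handle top at full-image pixel (318,220) and its nut at (318,200). That puts the drift axis near (434,-353.5). I'll descend around it with partly closed jaws.

{"name": "arm_command", "arguments": {"rows": [[[1.5,0.13,-0.5,0,0.2],[3,0.13,-0.5,0,0.2],[5,0.13,-0.5,0,0.2],[7,0.13,-0.5,0,0.2],[9,0.13,-0.5,0,0.2],[9,0.13,-0.5,0,0.2],[9,0.13,-0.5,0,0.2]]]}}

```text
time: 5.82
tcp_pos: [434.5, -348.9, 163.4]
tool_rot: [[-0.001, -0.0, -1.0], [0.0, -1.0, 0.0], [-1.0, -0.0, 0.001]]
wrist_force: [1.0, 1.0, 1.2]
grip_width: 51.2
```

```bash
python3 - <<'E'
from h import *
np.set_printoptions(precision=2,suppress=True)
s=readout.sense();print(s["time"],s["tcp_pos"],s["tool_rot"],s["grip_width"],s["wrist_force"])
p=imaging.get_image("wrist");save(p,"w3.png")
print([(d["pixel"],atz(p,d["pixel"],50)) for d in imaging.tip_of(p,"drift")][:3])
t=s["tcp_pos"]
print(proj(p,t),proj(p,(434,-353.5,130)),proj(p,(434,-353.5,65)))
E
```

```text
5.8167 [ 434.47 -348.86  163.35] [[-0. -0. -1.]
 [ 0. -1.  0.]
 [-1. -0.  0.]] 51.208426208907554 [0.98 1.02 1.23]
[([322.4, 228.5], array([ 434.33, -353.76,   50.  ])), ([431.7, 207.8], array([ 451.59, -442.18,   50.  ]))]
[np.float64(316.1), np.float64(287.4)] [np.float64(323.9), np.float64(264.5)] [np.float64(322.3), np.float64(234.0)]
```

View pics/w3.png

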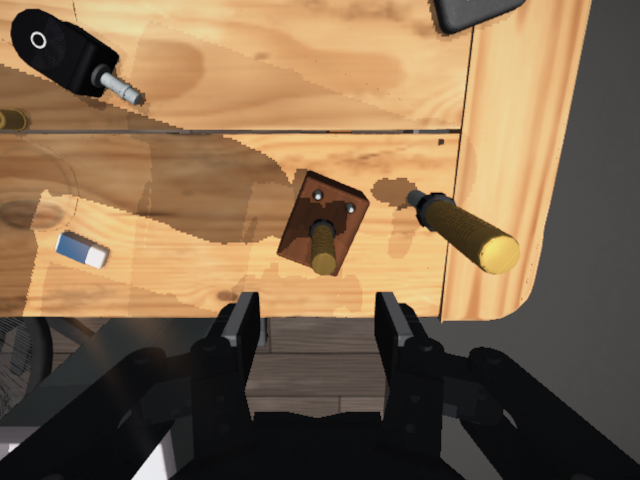

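Handle top at (323,264), as predicted for (434,-353.5). I'll shift 4.5 mm and descend to the grip height.

{"name": "arm_command", "arguments": {"rows": [[[0,0.45,0,0,0.2],[0,0.45,0,0,0.2],[1.5,0.45,0,0,0.2],[3,0.45,0,0,0.2],[4.5,0.45,0,0,0.2],[6,0.45,0,0,0.2],[6.5,0.45,0,0,0.2],[6.5,0.45,0,0,0.2],[6.5,0.45,0,0,0.2],[6.5,0.45,0,0,0.2]]]}}

```text
time: 6.75
tcp_pos: [435.2, -354.8, 99.5]
tool_rot: [[0.001, -0.002, -1.0], [-0.001, -1.0, 0.002], [-1.0, 0.001, -0.001]]
wrist_force: [0.3, 0.4, 0.7]
grip_width: 51.5
```

```bash
python3 - <<'E'
from h import *
np.set_printoptions(precision=2,suppress=True)
s=readout.sense();print(s["time"],s["tcp_pos"],s["tool_rot"],s["grip_width"],s["wrist_force"])
p=imaging.get_image("wrist");save(p,"w4.png",(240,200,400,320),5)
t=np.array(s["tcp_pos"])
print(proj(p,t),proj(p,t+[0,0,32]),proj(p,(434,-353.5,130)))
E
```

```text
6.75 [ 435.25 -354.78   99.46] [[ 0. -0. -1.]
 [-0. -1.  0.]
 [-1.  0. -0.]] 51.47920021060012 [0.26 0.36 0.67]
[np.float64(316.1), np.float64(287.4)] [np.float64(316.0), np.float64(319.5)] [np.float64(313.1), np.float64(320.3)]
```

View pics/w4.png

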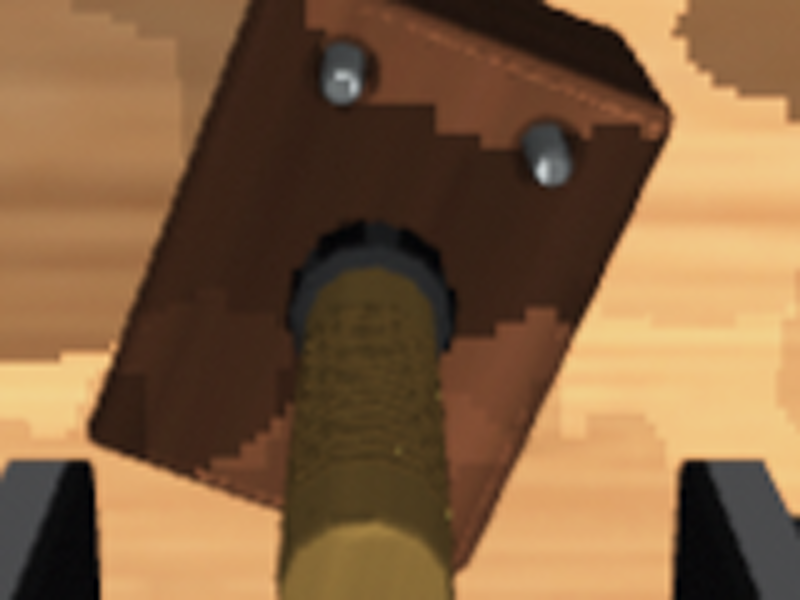

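The handle sits about 2 mm left of the jaw midline (367 vs 388 in the crop), so I'll shift 0.18 cm and close.

{"name": "arm_command", "arguments": {"rows": [[[0,-0.18,0,0,0.2],[0,-0.18,0,0,0.2],[0,-0.18,0,0,0.2],[0,-0.18,0,0,-1],[0,-0.18,0,0,-1],[0,-0.18,0,0,-1],[0,-0.18,0,0,-1],[0,-0.18,0,0,-1],[0,-0.18,0,0,-1],[0,-0.18,0,0,-1]]], "grip_force": 90}}

```text
time: 7.63
tcp_pos: [434.8, -352.7, 98.7]
tool_rot: [[0.001, -0.002, -1.0], [-0.0, -1.0, 0.002], [-1.0, 0.0, -0.001]]
wrist_force: [-0.4, -0.3, 4.2]
grip_width: 11.5
```

{"name": "arm_command", "arguments": {"rows": [[[0,0,0,0,-1],[0,0,0,0,-1],[0,0,0,0,-1],[0,0,0,0,-1],[0,0,0,0,-1],[0,0,0,0,-1]]]}}

```text
time: 8.13
tcp_pos: [434.8, -352.7, 98.6]
tool_rot: [[0.001, -0.002, -1.0], [-0.0, -1.0, 0.002], [-1.0, 0.0, -0.001]]
wrist_force: [0.1, -0.8, 5.4]
grip_width: 11.1
```

The width reads 11 mm for a 16 mm handle, so I'll check before lifting.

```bash
python3 - <<'E'
from h import *
p=imaging.get_image("wrist");q=imaging.get_image("side")
a=cv2.resize(p["img"][200:420,230:410],(400,489));b=cv2.resize(q["img"][200:360,390:520],(397,489))
cv2.imwrite("pics/g1.png",np.hstack([a,b])[:,:,::-1])
s=readout.sense();print(s["grip_width"],s["moment"],s["wrist_force"])
E
```

```text
11.388533174520008 [-0.06846919  0.09114857  0.06167253] [0.18991651 0.40317985 5.35304886]
```

View pics/g1.png

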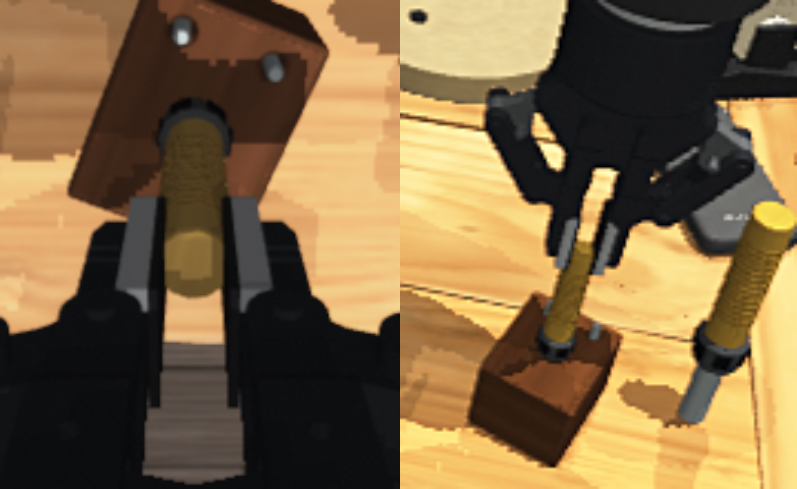

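The handle is held squarely between the pads, so that's a good grip. I'll lift 100 mm and carry it toward the wheel.

{"name": "arm_command", "arguments": {"rows": [[[-0.5,0,0,0,-1],[-1.5,0,0,0,-1],[-3,0,0,0,-1],[-4.5,0,0,0,-1],[-6,0,0,0,-1],[-7.5,0,0,0,-1],[-9,0,0,0,-1],[-10,0,0,0,-1],[-10,0,0,0,-1],[-10,0,0,0,-1]]]}}

```text
time: 9.07
tcp_pos: [434.6, -352.3, 198.4]
tool_rot: [[0.001, -0.002, -1.0], [0.0, -1.0, 0.002], [-1.0, -0.0, -0.001]]
wrist_force: [-0.2, 0.6, -2.3]
grip_width: 11.4
```

{"name": "arm_command", "arguments": {"rows": [[[0,-3,0,0,-1],[0,-7,0,0,-1],[0,-11,0,0,-1],[0,-15,0,0,-1],[0,-19,0,0,-1],[0,-23,0,0,-1],[0,-27,0,0,-1],[0,-31,0,0,-1],[0,-35,0,0,-1],[0,-39,0,0,-1],[0,-42,0,0,-1],[0,-44,0,0,-1]]]}}

```text
time: 10.07
tcp_pos: [434.5, 89.9, 197.4]
tool_rot: [[-0.001, 0.0, -1.0], [-0.0, -1.0, -0.0], [-1.0, 0.0, 0.001]]
wrist_force: [-0.1, -0.1, -3.0]
grip_width: 11.6
```

{"name": "arm_command", "arguments": {"rows": [[[0,-1.9,-0.1,0,-1],[0,-3.8,-0.1,0,-1],[0,-3.8,-0.1,0,-1],[0,-3.8,-0.1,0,-1],[0,-3.8,-0.1,0,-1]]]}}

```text
time: 10.48
tcp_pos: [435.7, 125.0, 197.4]
tool_rot: [[-0.002, -0.001, -1.0], [-0.001, -1.0, 0.001], [-1.0, 0.001, 0.002]]
wrist_force: [-0.5, -0.6, -2.8]
grip_width: 11.2
```

```bash
python3 - <<'E'
from h import *
np.set_printoptions(precision=3,suppress=True)
s=readout.sense();print(s["time"],s["tcp_pos"],s["tool_rot"],s["grip_width"],s["wrist_force"])
p=imaging.get_image("wrist");q=imaging.get_image("side");r=imaging.get_image("scene")
a=cv2.resize(p["img"][180:320,250:390],(480,480));b=cv2.resize(q["img"][180:320,130:270],(480,480));c=cv2.resize(r["img"][210:310,200:300],(480,480))
cv2.imwrite("pics/h1.png",np.hstack([b[:,60:430],c[:,60:430]])[:,:,::-1]);save(p,"w5.png",(250,180,390,320),4)
for n,i in(("w",p),("s",q),("r",r)):
  print(n,"drift",[(np.round(d["pixel"],1),round(d["score"],2)) for d in imaging.tip_of(i,"drift")][:2],"bush",[(np.round(d["pixel"],1),round(d["score"],2)) for d in imaging.tip_of(i,"bush_top")][:1],"wheel",[(np.round(d["box"],1)) for d in imaging.boxes_of(i,"wheel")][:1])
E
```

```text
10.4833 [435.749 125.014 197.399] [[-0.002 -0.001 -1.   ]
 [-0.001 -1.     0.001]
 [-1.     0.001  0.002]] 11.189586627542107 [-0.533 -0.629 -2.774]
w drift [(array([317. , 257.4]), 0.85)] bush [(array([314.8, 217.7]), 0.7)] wheel [array([314.7, 217.1,  62.4,  65. ])]
s drift [(array([493.2, 315.7]), 0.89), (array([176.8, 223.6]), 0.79)] bush [(array([183.1, 260.9]), 0.56)] wheel [array([184.6, 265.8,  27.9,  31.1])]
r drift [(array([247.2, 236.9]), 0.92), (array([426.9, 214.1]), 0.68)] bush [(array([249.8, 281.6]), 0.4)] wheel [array([250.8, 289.1,  30.4,  27. ])]
```

View pics/h1.png

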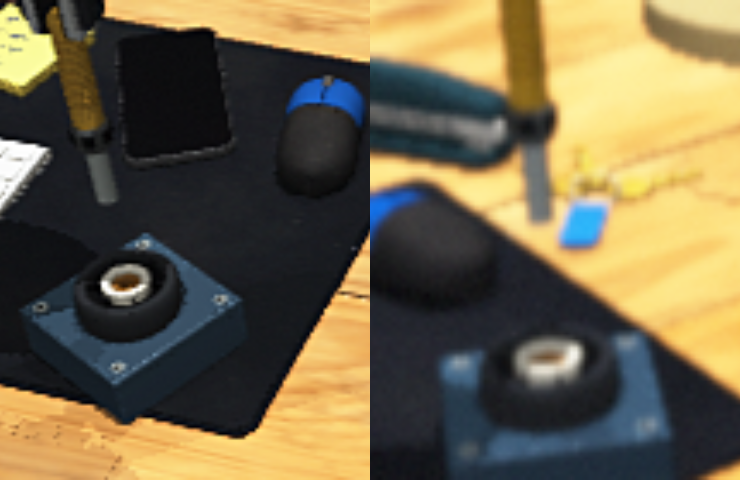

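View pics/w5.png

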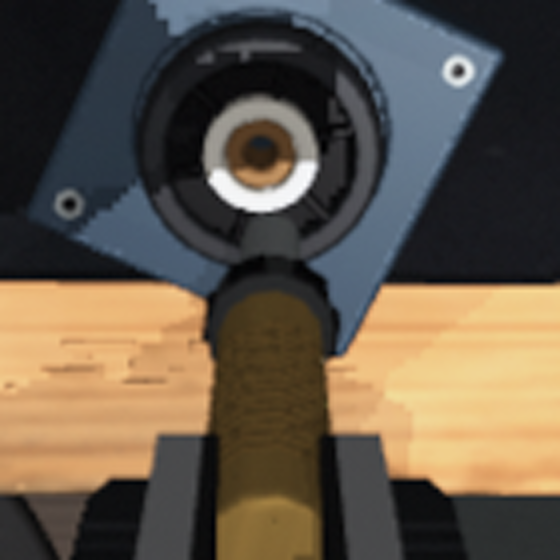

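Side and scene views show the pin end about 40 mm above the wheel (side (178.4,239.2), scene (247.5,255.8)), with the bush at side (183.6,263.4) and scene (249.6,284.6). Next I'll compute the lateral offset and tilt.

```bash
python3 - <<'E'
from h import *
np.set_printoptions(precision=2,suppress=True)
p=imaging.get_image("wrist");q=imaging.get_image("side");r=imaging.get_image("scene")
tip=tri([(q,(178.4,239.2)),(r,(247.5,255.8))]);bu=tri([(q,(183.6,263.4)),(r,(249.6,284.6))])
o=tri([(q,(176.8,223.6)),(r,(247.2,236.9))])
print("tip",tip,"bush",bu,"origin",o)
print("bush@50 side",atz(q,(183.6,263.4),50),"scene",atz(r,(249.6,284.6),50),"wrist",atz(p,(315.3,217.5),50))
for z in(105,110,115,120):print(z,"tip@z side",atz(q,(178.4,239.2),z),"scene",atz(r,(247.5,255.8),z))
print("nut w",atz(p,(317,257.4),150), "drift proj for TCP axis",[proj(p,(435.7,125,z)) for z in(110,150,165,230)])
print(readout.sense()["tcp_pos"])
# finer edges: pin silhouettes
g=cv2.cvtColor(q["img"],cv2.COLOR_RGB2GRAY);print(g[226:246,170:188])
E
```

```text
tip [430.97 124.2  112.52] bush [430.89 125.98  50.96] origin [431.85 120.21 149.65]
bush@50 side [430.77 126.04  50.  ] scene [433.76 124.93  50.  ] wrist [437.24 126.48  50.  ]
105 tip@z side [436.64 128.59 105.  ] scene [447.69 116.18 105.  ]
110 tip@z side [431.59 124.86 110.  ] scene [438.46 121.06 110.  ]
115 tip@z side [426.53 121.14 115.  ] scene [429.24 125.93 115.  ]
120 tip@z side [421.48 117.42 120.  ] scene [420.02 130.81 120.  ]
nut w [435.05 124.93 150.  ] drift proj for TCP axis [[np.float64(316.9), np.float64(238.3)], [np.float64(316.9), np.float64(256.5)], [np.float64(316.9), np.float64(265.0)], [np.float64(316.8), np.float64(320.6)]]
[436.42 125.5  198.31]
[[ 28  24  41  84  91  88  83  76  65  38  27  31  31  21  44  62  52  34]
 [ 28  26  30  79  92  88  83  76  68  43  29  30  32  26  28  35  46  47]
 [ 28  27  22  75  90  89  84  78  72  48  29  28  30  30  28  21  30  34]
 [ 29  27  21  43  85  91  85  80  72  54  33  27  30  30  28  26  24  22]
 [ 28  26  23  42  84  91  88  82  74  67  37  25  28  29  30  31  31  32]
 [ 30  27  24  30  78  90  88  83  75  68
[... 384 characters left out ...]
 34  29  29  30  31  30]
 [ 28  29  29  31  26  46  87  92  87  83  77  48  32  32  31  29  33  33]
 [ 28  29  30  29  28  38  71 104 107  72  39  29  28  31  30  31  32  32]
 [ 28  29  29  31  31  26  27  33  31  29  27  27  30  30  30  29  31  31]
 [ 26  30  30  29  31  27  29  28  29  27  30  30  31  32  31  31  31  31]
 [ 29  29  31  30  32  31  31  31  29  27  30  31  31  30  31  30  31  29]
 [ 28  31  30  30  29  29  31  30  31  30  31  27  28  27  30  31  30  31]
 [ 29  28  29  29  31  31  30  31  30  28  29  30  29  29  31  30  31  30]
 [ 26  29  29  30  30  31  30  29  30  30  28  29  29  29  29  31  30  34]
 [ 29  31  28  28  31  30  31  31  30  30  29  28  30  30  29  29  31  32]]
```

Pin end is at about z 112, so the pin is about 37 mm long. The offset is about +1.5 mm in y. I'll correct that and go down to roughly 12 mm above the hub to compare from near.

{"name": "arm_command", "arguments": {"rows": [[[0,-0.15,-0.05,0,-1],[1.5,-0.15,-0.05,0,-1],[3,-0.15,-0.05,0,-1],[4.2,-0.15,-0.05,0,-1],[4.8,-0.15,-0.05,0,-1],[4.8,-0.15,-0.05,0,-1],[4.8,-0.15,-0.05,0,-1],[4.8,-0.15,-0.05,0,-1]]]}}

```text
time: 11.9
tcp_pos: [437.4, 127.3, 151.1]
tool_rot: [[0.001, -0.002, -1.0], [0.0, -1.0, 0.002], [-1.0, -0.0, -0.001]]
wrist_force: [0.3, 0.2, -0.6]
grip_width: 11.2
```

```bash
python3 - <<'E'
from h import *
np.set_printoptions(precision=2,suppress=True)
s=readout.sense();print(s["time"],s["tcp_pos"],s["wrist_force"],s["tool_rot"])
P=[imaging.get_image(n) for n in("side","scene","wrist")]
np.save("P.npy",np.array(P,dtype=object),allow_pickle=True)
b=cv2.resize(P[0]["img"][235:295,155:215],(390,390),interpolation=cv2.INTER_CUBIC);c=cv2.resize(P[1]["img"][250:310,220:280],(390,390),interpolation=cv2.INTER_CUBIC)
cv2.imwrite("pics/h2.png",np.hstack([b,c])[:,:,::-1])
for p in P:
  print([np.round(d["pixel"],1) for d in imaging.tip_of(p,"drift")][:2],[np.round(d["pixel"],1) for d in imaging.tip_of(p,"bush_top")][:1])
E
```

```text
11.9 [437.44 127.31 151.05] [ 0.3   0.21 -0.58] [[ 0. -0. -1.]
 [ 0. -1.  0.]
 [-1. -0. -0.]]
[array([491.4, 317. ]), array([181.4, 242.8])] [array([185., 261.])]
[array([426.8, 215.8]), array([247.2, 260.9])] [array([250.1, 283. ])]
[array([316.6, 254.9])] [array([320.4, 235.2])]
```

View pics/h2.png

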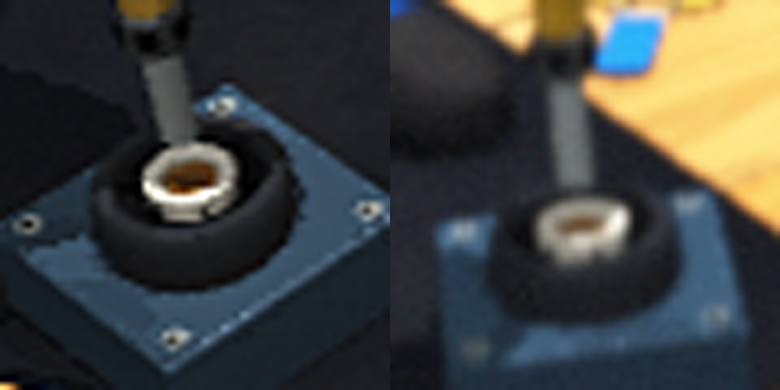

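Pin axes extended hit the brown bush end in both views: side at crop (188,180) vs bush (189,180), scene at (580,226) vs (580,226). I'll quantify this and the tilt numerically.

```bash
python3 - <<'E'
from h import *
np.set_printoptions(precision=2,suppress=True)
P=np.load("P.npy",allow_pickle=True)
def fit(p,rows,c0,c1):
    g=cv2.cvtColor(p["img"],cv2.COLOR_RGB2GRAY).astype(float);C=[]
    for r in rows:
        v=g[r,c0:c1]; w=np.clip(v-45,0,35); C.append((w*np.arange(c0,c1)).sum()/w.sum())
    return np.polyfit(rows,C,1),np.round(C,1)
# brown: R high vs B
for p,rows,c0,c1,box in((P[0],range(245,256),176,187,(175,255,195,272)),(P[1],range(263,277),242,254,(240,276,260,295))):
    k,C=fit(p,rows,c0,c1)
    x0,y0,x1,y1=box;im=p["img"].astype(int)[y0:y1,x0:x1]
    br=np.clip(im[:,:,0]-im[:,:,2]-30,0,60); yy,xx=np.mgrid[y0:y1,x0:x1]
    bc=((br*xx).sum()/br.sum(),(br*yy).sum()/br.sum())
    g=im.min(2);w=np.clip(g-120,0,60);hc=((w*xx).sum()/max(w.sum(),1),(w*yy).sum()/max(w.sum(),1))
    m=np.array(proj(p,(434,126,90)))-proj(p,(434,126,50))
    j=[np.array(proj(p,(434+a,126+b,50)))-proj(p,(434,126,50)) for a,b in((10,0),(0,10))]
    print("C",C,"slope",k[0],"vertical",m[0]/m[1],"brown",bc,"axis col at brown row",np.polyval(k,bc[1]),"hub",hc,"per10mm",j)
E
```

```text
C [179.3 179.6 180.  180.3 180.4 181.5 182.4 182.1 181.3 181.7 181.9] slope 0.2799863505779577 vertical 0.24683544303797486 brown (np.float64(183.678496868476), np.float64(262.3110647181628)) axis col at brown row 184.4043609643481 hub (np.float64(182.99426660296226), np.float64(262.6860965121835)) per10mm [array([ 2.5, -3.5]), array([-4.8, -1. ])]
C [248.7 248.6 248.6 248.7 248.2 247.5 247.2 247.3 247.3 247.5 247.6 247.8
 247.8 247.9] slope -0.08622119127611179 vertical 0.09944751381215394 brown (np.float64(249.3852140077821), np.float64(284.2295719844358)) axis col at brown row 246.63427522581443 hub (np.float64(251.14624505928853), np.float64(285.0107284020327)) per10mm [array([-2.6, -1.9]), array([-4.5,  1.7])]
```

```bash
python3 - <<'E'
from h import *
np.set_printoptions(precision=2,suppress=True,linewidth=250)
P=np.load("P.npy",allow_pickle=True);p=P[2];im=p["img"].astype(int)
print([proj(p,(437,127,z)) for z in(50,64,101,116)],proj(p,(447,127,50)),proj(p,(437,137,50)))
print(im[216:250,298:336].min(2))
b=imaging.boxes_of(imaging.get_image("wrist"),"wheel");print([d["box"] for d in b][:1])
print([d["box"] for d in imaging.boxes_of(imaging.get_image("wrist"),"block")][:1])
E
```

```text
[[np.float64(316.9), np.float64(233.3)], [np.float64(316.9), np.float64(238.5)], [np.float64(316.8), np.float64(255.1)], [np.float64(316.8), np.float64(263.5)]] [np.float64(316.8), np.float64(221.0)] [np.float64(304.2), np.float64(233.3)]
[[13 13  9 ... 11 10 10]
 [ 7 10 12 ... 12 11 10]
 [ 7  8 11 ... 10 10 11]
 ...
 [33 32 32 ... 16 25 36]
 [31 33 32 ... 34 17 25]
 [30 31 32 ... 46 33 17]]
[[315.0, 229.1, 70.8, 64.5]]
[[320.3, 223.7, 134.8, 132.8]]
```

```bash
python3 - <<'E'
from h import *
P=np.load("P.npy",allow_pickle=True);im=P[2]["img"].astype(int)
print("cols 298..");
for r in range(216,252,1):print(r,' '.join('%3d'%v for v in im[r,298:336].min(1)))
d=im[:,:,0]-im[:,:,2]
print('brown')
for r in range(222,240,1):print(r,' '.join('%3d'%v for v in d[r,304:328]))
E
```

```text
cols 298..
216  13  13   9   5   6  10  10   9   9  11  11   9   9  11  10  10  10  10  11  12   8  11  10   6  10   9   9  11   9  10  11  10  10  11  12  11  10  10
217   7  10  12  10   7   6  10  11   9  10  11  12  12  11  15  25  34  46  50  50  50  51  42  22   9   9   7  11  10  10  10   9  10  11  11  12  11  10
218   7   8  11  12  11   7   8   9  12  11  11  10  22  35  49  59  68  80  84  84  85  85  77  42  13  19  33  26  13  11  11  12  10  10  10  10  10  11
219  12   9   7  10  13  11   6   7  10  10  15  39  56  68  76  91  97 102 109 111 107 104 104  79  59  54  65  59  37  17  10  10  10  11  10  11  11  11
220  10   8   9   9  11  12   9   7   6  20  44  71  90  95 103 121 127 134 143 146 141 137 136 126 119 105 101  90  68  46  21  10   8  11  10  11  10   9
221   9  10   9   9   8  10  12  11  12  47  77  96 119 127 140 146 146 146 147 145 146 146 146 146 146 139 136 120 100  79  49  25  12  10  10  10   9  10
222  11  12  10  10   8   8  10  13  25  75 110 130 143 146 146 146 145 145 145 146 146 146 146 146 145 145 145 145 133 110  85  60  29  10  10  12  11  
[... 5632 characters left out ...]

233  11  13  10  12  33  47  48  48  41  30  22  15  12  11  10  11  13  18  26  38  47  49  48  36
234  12  11  11  12  34  47  50  47  36  21   9   0  -3  -3  -4  -3  -1   5  17  37  47  49  49  40
235  10  11  10  14  33  48  50  46  23   5  -2  -3  -4  -3  -3  -3  -3  -3   3  25  44  50  49  39
236  11  11   9  13  29  48  49  36   7  -3  -3  -2  -3  -3  -4  -3  -3  -3  -3   7  35  49  49  33
237  11  10  11  10  22  42  43  18   0  -3  -3  -3  -3  -2  -3  -3  -3  -2  -2  -2  20  44  47  24
238  11  11  10  10  18  30  25   3  -3  -3  -3  -3  -3  -3  -3  -3  -3  -2  -2  -3  14  53  48  17
239  11  11  10  10  13  22  14   1  -3  -3  -3  -2  -2  -2  -3  -3  -3  -3  -3  -2   9  62  46  11
```

The wrist view agrees: pin centre column 317.8, hub and bush centre column 317.9. In x, pin is about 435.4 and bush about 435.6. Going down slowly while watching the force.

{"name": "arm_command", "arguments": {"rows": [[[0.2,0,0,0,-1],[0.4,0,0,0,-1],[0.6,0,0,0,-1],[0.8,0,0,0,-1],[0.9,0,0,0,-1],[0.9,0,0,0,-1]]]}}

```text
time: 13.05
tcp_pos: [436.7, 126.8, 140.9]
tool_rot: [[-0.0, -0.002, -1.0], [-0.0, -1.0, 0.002], [-1.0, 0.0, 0.0]]
wrist_force: [0.1, 0.1, -1.1]
grip_width: 11.3
```

{"name": "arm_command", "arguments": {"rows": [[[0.05,0,0,0,-1],[0.1,0,0,0,-1],[0.15,0,0,0,-1],[0.2,0,0,0,-1],[0.2,0,0,0,-1],[0.2,0,0,0,-1]]]}}

```text
time: 13.55
tcp_pos: [436.9, 127.0, 139.3]
tool_rot: [[0.0, -0.002, -1.0], [0.0, -1.0, 0.002], [-1.0, -0.0, -0.0]]
wrist_force: [-0.4, -0.3, -1.2]
grip_width: 11.4
```

```bash
python3 - <<'E'
from h import *
s=readout.sense();print(s["time"],s["tcp_pos"],s["wrist_force"],s["moment"])
p=imaging.get_image("wrist");im=p["img"].astype(int);t=s["tcp_pos"]
print([proj(p,(t[0]+a,t[1],z)) for a,z in((0,50),(0,52),(5.5,52),(5.5,54))])
for r in range(222,262,1):print(r,' '.join('%3d'%v for v in im[r,300:336].min(1)))
E
```

```text
13.55 [436.91515009 126.97554087 139.316106  ] [-0.44120666 -0.25891712 -1.18473332] [0.03319098 0.0204281  0.0127804 ]
[[np.float64(316.4), np.float64(237.0)], [np.float64(316.4), np.float64(237.8)], [np.float64(316.3), np.float64(230.7)], [np.float64(316.3), np.float64(231.5)]]
222  11  12  10   6   6  10  10  14  31  53  67  76  91  96  97 102 109 107 105 105  91  70  50  57  61  53  36  16  10  11  10  10  12  10  12  11
223   7  10  13  10   7   7  20  44  63  81  93 103 120 127 128 134 143 140 136 136 131 122 111 101  92  85  68  46  22  10  11  10   9  10  12  11
224   9   8  11  11   9  11  46  73  88 111 123 140 146 146 145 146 145 146 145 146 145 146 146 139 124 108  92  76  49  22  10  12   9  10  11  10
225   9   9   8  12  12  19  75 104 120 139 145 145 145 144 145 145 144 144 144 145 145 145 145 145 145 138 123 102  76  48  21  11  10   9   9  11
226  10   9   8  12  22  56 109 137 144 144 144 144 144 144 144 144 144 143 144 144 144 144 144 144 144 143 143 131 109  80  44  15  10  12   9  11
227  11  11  16  37  64 110 137 144 144 144 144 144 143 139 136 136 127 123 126
[... 4400 characters left out ...]
  27  28  28  30  30  31  31  31  31  32  31  30  30  29  29  30  30  30  37  42  40  39  37  28  14  11  18
258  16  13  18  32  37  39  38  31  27  29  29  28  30  31  31  32  30  31  31  31  31  30  31  29  31  31  30  31  37  41  38  38  31  15   7  10
259  14  13  26  37  37  41  34  27  27  28  28  28  31  29  31  31  31  31  30  29  31  31  30  31  30  30  30  30  32  36  38  38  33  16   7  15
260  19  17  32  37  37  35  30  27  27  28  28  27  28  30  30  31  31  31  29  30  30  29  29  29  29  31  30  30  28  32  38  37  37  20   7  30
261  31  24  33  36  37  31  26  26  28  29  28  26  26  27  28  30  31  30  30  32  30  29  28  27  27  29  29  31  29  29  37  38  37  23  15  47
```

Alignment is within about 0.3 mm on both axes (pin front edge 4 px inside the bush rim, as expected for concentric). Continuing to contact.

{"name": "arm_command", "arguments": {"rows": [[[0.05,0,0,0,-1],[0.1,0,0,0,-1],[0.15,0,0,0,-1],[0.2,0,0,0,-1],[0.2,0,0,0,-1]]]}}

```text
time: 14.02
tcp_pos: [436.9, 126.9, 137.2]
tool_rot: [[-0.0, -0.002, -1.0], [-0.0, -1.0, 0.002], [-1.0, 0.0, 0.0]]
wrist_force: [0.9, 0.2, -1.4]
grip_width: 11.2
```

{"name": "arm_command", "arguments": {"rows": [[[0.05,0,0,0,-1],[0.1,0,0,0,-1],[0.15,0,0,0,-1],[0.2,0,0,0,-1],[0.2,0,0,0,-1]]]}}

```text
time: 14.43
tcp_pos: [436.9, 126.9, 135.2]
tool_rot: [[-0.0, -0.002, -1.0], [-0.0, -1.0, 0.002], [-1.0, 0.0, 0.0]]
wrist_force: [0.6, 0.2, -1.7]
grip_width: 11.1
```

{"name": "arm_command", "arguments": {"rows": [[[0.05,0,0,0,-1],[0.1,0,0,0,-1],[0.15,0,0,0,-1],[0.2,0,0,0,-1],[0.2,0,0,0,-1]]]}}

```text
time: 14.85
tcp_pos: [438.0, 127.5, 134.4]
tool_rot: [[0.002, -0.001, -1.0], [0.001, -1.0, 0.001], [-1.0, -0.001, -0.002]]
wrist_force: [0.6, 0.3, 5.3]
grip_width: 11.0
```

Contact at TCP z about 134.5 and the bush is sliding at about 7 N. I'll push on steadily; the floor is expected at TCP z about 112.

{"name": "arm_command", "arguments": {"rows": [[[0.05,0,0,0,-1],[0.1,0,0,0,-1],[0.15,0,0,0,-1],[0.2,0,0,0,-1],[0.25,0,0,0,-1],[0.3,0,0,0,-1],[0.35,0,0,0,-1],[0.4,0,0,0,-1]]]}}

```text
time: 15.52
tcp_pos: [438.2, 127.6, 130.6]
tool_rot: [[0.003, -0.001, -1.0], [0.001, -1.0, 0.001], [-1.0, -0.001, -0.003]]
wrist_force: [-0.6, -0.5, 7.7]
grip_width: 11.0
```

{"name": "arm_command", "arguments": {"rows": [[[0.05,0,0,0,-1],[0.1,0,0,0,-1],[0.15,0,0,0,-1],[0.2,0,0,0,-1],[0.25,0,0,0,-1],[0.3,0,0,0,-1],[0.35,0,0,0,-1],[0.4,0,0,0,-1]]]}}

```text
time: 16.18
tcp_pos: [438.3, 127.6, 126.6]
tool_rot: [[0.003, -0.001, -1.0], [0.001, -1.0, 0.001], [-1.0, -0.001, -0.003]]
wrist_force: [0.2, -0.2, 8.4]
grip_width: 11.2
```

Steady ~10 N. The load deflects the arm about 1.2 mm in +x, so I'll trim that while pushing.

{"name": "arm_command", "arguments": {"rows": [[[0.05,0.01,0.02,0,-1],[0.1,0.02,0.04,0,-1],[0.15,0.03,0.06,0,-1],[0.2,0.04,0.08,0,-1],[0.25,0.05,0.1,0,-1],[0.3,0.05,0.11,0,-1],[0.35,0.05,0.11,0,-1],[0.4,0.05,0.11,0,-1]]]}}

```text
time: 16.85
tcp_pos: [437.2, 127.2, 122.6]
tool_rot: [[0.003, -0.001, -1.0], [0.001, -1.0, 0.001], [-1.0, -0.001, -0.003]]
wrist_force: [0.1, 0.1, 7.6]
grip_width: 11.2
```

{"name": "arm_command", "arguments": {"rows": [[[0.05,0,0,0,-1],[0.1,0,0,0,-1],[0.15,0,0,0,-1],[0.2,0,0,0,-1],[0.25,0,0,0,-1],[0.3,0,0,0,-1],[0.35,0,0,0,-1]]]}}

```text
time: 17.43
tcp_pos: [437.2, 127.2, 119.1]
tool_rot: [[0.003, -0.001, -1.0], [0.001, -1.0, 0.001], [-1.0, -0.001, -0.003]]
wrist_force: [-0.9, -1.0, 7.1]
grip_width: 11.0
```

{"name": "arm_command", "arguments": {"rows": [[[0.05,0,0,0,-1],[0.1,0,0,0,-1],[0.15,0,0,0,-1],[0.2,0,0,0,-1],[0.2,0,0,0,-1]]]}}

```text
time: 17.85
tcp_pos: [437.0, 127.1, 116.8]
tool_rot: [[0.002, -0.001, -1.0], [0.001, -1.0, 0.001], [-1.0, -0.001, -0.002]]
wrist_force: [-0.8, -0.2, 5.7]
grip_width: 11.5
```

{"name": "arm_command", "arguments": {"rows": [[[0.04,0,0,0,-1],[0.08,0,0,0,-1],[0.1,0,0,0,-1],[0.1,0,0,0,-1]]]}}

```text
time: 18.18
tcp_pos: [435.9, 126.6, 114.9]
tool_rot: [[0.0, -0.002, -1.0], [0.0, -1.0, 0.002], [-1.0, -0.0, -0.0]]
wrist_force: [-0.6, 0.6, -1.1]
grip_width: 11.2
```

{"name": "arm_command", "arguments": {"rows": [[[0.04,0,0,0,-1],[0.08,0,0,0,-1],[0.1,0,0,0,-1],[0.1,0,0,0,-1]]]}}

```text
time: 18.52
tcp_pos: [435.6, 126.4, 113.5]
tool_rot: [[-0.001, -0.002, -1.0], [-0.0, -1.0, 0.002], [-1.0, 0.0, 0.001]]
wrist_force: [0.2, -0.1, -1.1]
grip_width: 11.3
```

The resistance vanished at about 18.5 mm, so the bush has dropped. I'll half undo the trim and feel for the floor.

{"name": "arm_command", "arguments": {"rows": [[[0.04,-0.02,-0.05,0,-1],[0.08,-0.02,-0.05,0,-1],[0.1,-0.02,-0.05,0,-1],[0.1,-0.02,-0.05,0,-1]]]}}

```text
time: 18.85
tcp_pos: [436.4, 126.7, 112.8]
tool_rot: [[0.0, -0.002, -1.0], [-0.0, -1.0, 0.002], [-1.0, 0.0, -0.0]]
wrist_force: [0.2, -0.1, -1.5]
grip_width: 11.5
```

{"name": "arm_command", "arguments": {"rows": [[[0.03,0,0,0,-1],[0.06,0,0,0,-1],[0.1,0,0,0,-1],[0.1,0,0,0,-1]]]}}

```text
time: 19.18
tcp_pos: [437.2, 127.1, 112.7]
tool_rot: [[0.002, -0.001, -1.0], [0.001, -1.0, 0.001], [-1.0, -0.001, -0.002]]
wrist_force: [0.1, 0.1, 5.9]
grip_width: 11.2
```

{"name": "arm_command", "arguments": {"rows": [[[0.03,0,0.03,0,-1],[0.06,0,0.06,0,-1],[0.1,0,0.06,0,-1],[0.1,0,0.06,0,-1],[0.1,0,0.06,0,-1]]]}}

```text
time: 19.6
tcp_pos: [437.5, 127.5, 112.6]
tool_rot: [[0.004, -0.001, -1.0], [0.001, -1.0, 0.001], [-1.0, -0.001, -0.004]]
wrist_force: [-0.6, -0.1, 11.6]
grip_width: 11.1
```

{"name": "arm_command", "arguments": {"rows": [[[0.03,0,0,0,-1],[0.05,0,0,0,-1],[0.05,0,0,0,-1],[0.05,0,0,0,-1]]]}}

```text
time: 19.93
tcp_pos: [438.0, 127.7, 112.5]
tool_rot: [[0.005, -0.0, -1.0], [0.002, -1.0, 0.0], [-1.0, -0.002, -0.005]]
wrist_force: [-0.1, -0.4, 14.5]
grip_width: 11.2
```

Reading 14.5 N; with the drift's own 1.4 N weight that's about 16 N on the bush. One last touch, then withdraw straight up.

{"name": "arm_command", "arguments": {"rows": [[[0.02,0,0,0,-1],[0.02,0,0,0,-1],[0.02,0,0,0,-1]]]}}

```text
time: 20.18
tcp_pos: [438.1, 127.8, 112.5]
tool_rot: [[0.005, -0.0, -1.0], [0.002, -1.0, 0.0], [-1.0, -0.002, -0.005]]
wrist_force: [-0.2, 0.1, 15.2]
grip_width: 11.1
```

{"name": "arm_command", "arguments": {"rows": [[[-0.15,-0.01,-0.06,0,-1],[-0.35,-0.02,-0.1,0,-1],[-0.7,-0.03,-0.12,0,-1],[-1.2,-0.03,-0.12,0,-1],[-1.8,-0.03,-0.12,0,-1],[-2.4,-0.03,-0.12,0,-1],[-3.2,-0.03,-0.12,0,-1],[-4.4,-0.03,-0.12,0,-1],[-5.8,-0.03,-0.12,0,-1],[-7.2,-0.03,-0.12,0,-1],[-8.5,-0.03,-0.12,0,-1],[-8.82,-0.03,-0.12,0,-1]]]}}

```text
time: 21.18
tcp_pos: [438.0, 127.6, 200.9]
tool_rot: [[0.003, -0.001, -1.0], [0.002, -1.0, 0.001], [-1.0, -0.002, -0.003]]
wrist_force: [1.0, 0.2, -0.7]
grip_width: 10.9
```

```bash
python3 - <<'E'
from h import *
np.set_printoptions(precision=2,suppress=True)
s=readout.sense();print(s["time"],s["tcp_pos"],s["wrist_force"])
p=imaging.get_image("wrist");q=imaging.get_image("side")
for i in(p,q):print([(np.round(d["box"],1),round(d["score"],2)) for d in imaging.boxes_of(i,"wheel")][:1],[(np.round(d["box"],1)) for d in imaging.boxes_of(i,"block")][:1])
a=cv2.resize(p["img"][180:300,260:380],(400,400));b=cv2.resize(q["img"][220:300,140:220],(400,400))
cv2.imwrite("pics/k.png",np.hstack([a,b])[:,:,::-1])
im=p["img"].astype(int);print((im[:,:,0]-im[:,:,2])[205:232:2,300:332:2])
E
```

```text
21.1833 [437.95 127.56 200.94] [ 1.    0.22 -0.75]
[(array([319.1, 216.7,  61.7,  63. ]), 0.61)] [array([318.9, 215.1, 117.7, 115.8])]
[(array([186.7, 265.6,  30. ,  30.5]), 0.57)] [array([184.6, 275.4,  64.6,  57.9])]
[[ -2  -1  -2  -1  -1  -1   0   0   1   1   1  -1  -1  -1  -2  -1]
 [  0   0  -2  -1   0   0   3   7   8   8   8   5   4   1   0  -1]
 [ -1   0  -1  -1   0   6  11  11  11  11  11  11  10   8   1  -2]
 [ -2  -2   0   0   7  10  11  10  11   7  11  11  10  10   8  -1]
 [ -2  -2  -1   6  11  10  11  17  12   7  26  47  11  10  10   5]
 [ -2  -2  -1   9  10  10  66  28  28  26  33  68  30   9  10   9]
 [ -1  -1   4  10  10   8  85  68  42  37  79  51  12   9   9  10]
 [ -1  -1   7  10   9   7  78  93  90  88  83  38  -7   7  10  10]
 [ -1  -1   8  11  10   8   2  61  78  77  14 -11  -2   5  -2  -3]
 [ -1  -1   5  -2   0  -2   6   1  -6  -4   7   2   6   7  -1  -3]
 [ -2  -2  -3  -2  -1   9   7   7   6   7   7   7   5   5  -3  -2]
 [ -1  -2  -1  -3  -2  -1   9   7   6   4  -2   4  10  -2  -2  -6]
 [ -2  -1  -1  -3  -2  -2  -1   7   9   6   4   5  -3  -3  -3  -3]
 [ -1  -1  -2  -1  -2  -2  -2  -2  -1  -1  -2  -3  -3  -3  -4  -1]]
```

The wheel and block haven't moved, and the bush shows deeper in the bore. Carrying the drift back by the exact reverse of the commanded path.

{"name": "arm_command", "arguments": {"rows": [[[0,3,0,0,-1],[0,7,0.05,0,-1],[0,11,0.1,0,-1],[0,15,0.15,0,-1],[0,19,0.15,0,-1],[0,23,0.15,0,-1],[0,27,0.15,0,-1],[0,31,0.15,0,-1],[0,35,0.15,0,-1],[0,39,0.15,0,-1],[0,42,0.15,0,-1],[0,44,0.15,0,-1]]]}}

```text
time: 22.48
tcp_pos: [433.7, -315.8, 197.1]
tool_rot: [[-0.002, -0.004, -1.0], [0.0, -1.0, 0.004], [-1.0, -0.0, 0.002]]
wrist_force: [-0.3, -0.3, -0.6]
grip_width: 10.9
```

{"name": "arm_command", "arguments": {"rows": [[[0,2,0,0,-1],[0,3.5,0,0,-1],[0,3.95,0,0,-1],[0,3.95,0,0,-1],[0,3.95,0,0,-1],[0,3.95,0,0,-1],[0,3.95,0,0,-1],[0,3.95,0,0,-1]]]}}

```text
time: 23.15
tcp_pos: [434.8, -351.8, 198.5]
tool_rot: [[0.0, -0.001, -1.0], [-0.0, -1.0, 0.001], [-1.0, 0.0, -0.0]]
wrist_force: [0.5, 0.2, -1.7]
grip_width: 11.1
```

{"name": "arm_command", "arguments": {"rows": [[[0,0,0,0,-1],[0,0,0,0,-1]]]}}

```text
time: 23.32
tcp_pos: [434.7, -352.2, 198.5]
tool_rot: [[0.0, -0.001, -1.0], [-0.0, -1.0, 0.001], [-1.0, 0.0, -0.0]]
wrist_force: [-0.0, -0.2, -0.2]
grip_width: 11.2
```

```bash
python3 - <<'E'
from h import *
p=imaging.get_image("wrist");q=imaging.get_image("side");r=imaging.get_image("scene");np.save("P2.npy",np.array([q,r,p],dtype=object),allow_pickle=True)
s=readout.sense();print(s["time"],s["tcp_pos"],s["wrist_force"],s["q"])
a=cv2.resize(p["img"][180:340,240:400],(400,400));b=cv2.resize(q["img"][230:350,390:510],(400,400))
cv2.imwrite("pics/m.png",np.hstack([a,b])[:,:,::-1])
for i in(p,q,r):print([np.round(d["pixel"],1) for d in imaging.tip_of(i,"drift")][:2],[np.round(d["pixel"],1) for d in imaging.tip_of(i,"stand")][:1])
E
```

```text
23.4667 [ 434.62531546 -352.37925881  198.4280131 ] [-0.15414962  0.32217725 -1.6313501 ] [-3.31378345e-01  1.77491064e-01 -2.63122148e-01  1.14443658e-05
 -1.12997197e+00  1.90062021e+00]
[array([415.7, 201. ]), array([316.2, 256.2])] [array([319.4, 208.1])]
[array([454.1, 271.9]), array([489.2, 318. ])] [array([434.9, 334.2])]
[] []
```

View pics/m.png

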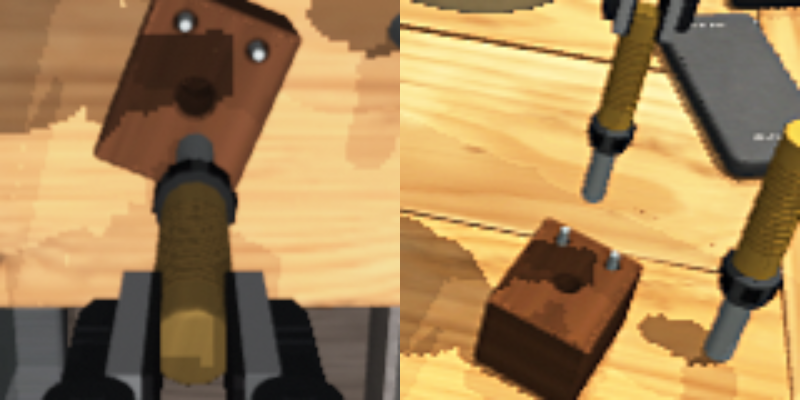

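The hole at wrist crop (194,96) lines up with the pin at (194,150), and the side view agrees ((566,283) vs hole (569,283)). I'll lower to just above the hole, then insert gently.

{"name": "arm_command", "arguments": {"rows": [[[1,0,0,0,-1],[2.5,0,0,0,-1],[4,0,0,0,-1],[5,0,0,0,-1],[5.6,0,0,0,-1],[5.6,0,0,0,-1],[5.6,0,0,0,-1],[5.6,0,0,0,-1]]]}}

```text
time: 24.43
tcp_pos: [435.1, -352.8, 143.0]
tool_rot: [[0.001, -0.002, -1.0], [-0.001, -1.0, 0.002], [-1.0, 0.001, -0.001]]
wrist_force: [0.1, -0.3, -1.1]
grip_width: 11.0
```

{"name": "arm_command", "arguments": {"rows": [[[0.2,0,0,0,-1],[0.4,0,0,0,-1],[0.6,0,0,0,-1],[0.8,0,0,0,-1],[0.9,0,0,0,-1],[0.9,0,0,0,-1]]]}}

```text
time: 24.93
tcp_pos: [434.3, -352.4, 133.0]
tool_rot: [[-0.001, -0.002, -1.0], [0.0, -1.0, 0.002], [-1.0, -0.0, 0.001]]
wrist_force: [0.6, -0.6, -1.9]
grip_width: 11.3
```

{"name": "arm_command", "arguments": {"rows": [[[0.2,0,0,0,-1],[0.4,0,0,0,-1],[0.6,0,0,0,-1],[0.8,0,0,0,-1],[1.0,0,0,0,-1],[1.0,0,0,0,-1]]]}}

```text
time: 25.43
tcp_pos: [434.3, -352.4, 122.8]
tool_rot: [[-0.001, -0.002, -1.0], [0.0, -1.0, 0.002], [-1.0, -0.0, 0.001]]
wrist_force: [-0.1, -0.7, -2.0]
grip_width: 11.0
```

{"name": "arm_command", "arguments": {"rows": [[[0.3,0,0,0,-1],[0.6,0,0,0,-1],[0.9,0,0,0,-1],[1.2,0,0,0,-1],[1.5,0,0,0,-1],[1.8,0,0,0,-1],[2.0,0,0,0,-1],[2.1,0,0,0,-1],[2.1,0,0,0,-1]]]}}

```text
time: 26.18
tcp_pos: [434.4, -352.5, 102.0]
tool_rot: [[-0.0, -0.002, -1.0], [0.0, -1.0, 0.002], [-1.0, -0.0, 0.0]]
wrist_force: [0.4, -0.7, -1.6]
grip_width: 11.1
```

{"name": "arm_command", "arguments": {"rows": [[[0.1,0,0,0,-1],[0.2,0,0,0,-1],[0.3,0,0,0,-1],[0.3,0,0,0,-1],[0.3,0,0,0,-1]]]}}

```text
time: 26.6
tcp_pos: [434.5, -352.5, 99.3]
tool_rot: [[-0.0, -0.002, -1.0], [0.0, -1.0, 0.002], [-1.0, -0.0, 0.0]]
wrist_force: [0.4, -0.1, -2.1]
grip_width: 11.2
```

{"name": "arm_command", "arguments": {"rows": [[[0.05,0,0,0,-1],[0.08,0,0,0,-1],[0.08,0,0,0,-1],[0.08,0,0,0,-1]]]}}

```text
time: 26.93
tcp_pos: [434.7, -352.7, 98.7]
tool_rot: [[0.0, -0.002, -1.0], [-0.0, -1.0, 0.002], [-1.0, 0.0, -0.0]]
wrist_force: [-0.1, -0.1, 0.9]
grip_width: 11.0
```

The nut is seated (force turned positive). Releasing, then rising.

{"name": "arm_command", "arguments": {"rows": [[[0,0,0,0,-0.3],[0,0,0,0,-0.1],[0,0,0,0,0.2],[0,0,0,0,0.2],[0,0,0,0,0.2],[0,0,0,0,0.2],[0,0,0,0,0.2],[0,0,0,0,0.2]]]}}

```text
time: 27.6
tcp_pos: [434.6, -352.5, 98.5]
tool_rot: [[0.0, -0.002, -1.0], [-0.0, -1.0, 0.002], [-1.0, 0.0, -0.0]]
wrist_force: [0.0, -0.2, -0.8]
grip_width: 51.1
```

{"name": "arm_command", "arguments": {"rows": [[[-0.5,0,0,0,0.2],[-2,0,0,0,0.2],[-4,0,0,0,0.2],[-6,0,0,0,0.2],[-9,0,0,0,0.2],[-12,0,0,0,0.2],[-15,0,0,0,0.2],[-15,0,0,0,0.2],[-15,0,0,0,0.2]]]}}

```text
time: 28.35
tcp_pos: [435.5, -352.9, 250.9]
tool_rot: [[0.004, -0.002, -1.0], [-0.002, -1.0, 0.002], [-1.0, 0.002, -0.004]]
wrist_force: [0.6, 0.6, -0.9]
grip_width: 50.7
```

```bash
python3 - <<'E'
from h import *
np.set_printoptions(precision=1,suppress=True)
p=imaging.get_image("wrist");q=imaging.get_image("side")
s=readout.sense();print(s["time"],s["tcp_pos"],s["wrist_force"],s["grip_width"])
for n in("drift","stand","wheel","new_bush","eraser","keys","hood"):print(n,[(d["pixel"]) for d in imaging.tip_of(q,n)][:3],[d["box"] for d in imaging.boxes_of(q,n)][:2])
print([(d["pixel"],atz(p,d["pixel"],50)) for d in imaging.tip_of(p,"drift")][:2])
q0=cv2.imread("pics/side0.png")[:,:,::-1].astype(int)
for nm,(r0,r1,c0,c1) in dict(stand=(270,355,405,475),block=(235,305,145,225)).items():
  d=np.abs(q["img"].astype(int)-q0)[r0:r1,c0:c1].max(2);ys,xs=np.where(d>40);print(nm,"diff px",len(xs),(xs.min()+c0,xs.max()+c0,ys.min()+r0,ys.max()+r0) if len(xs) else "")
a=cv2.resize(q["img"][240:360,390:510],(400,400));b=cv2.resize(q["img"][230:310,145:225],(400,400));cv2.imwrite("pics/final.png",np.hstack([a,b])[:,:,::-1])
E
```

```text
28.45 [ 434.2 -352.2  248.2] [ 0.1 -0.4 -0.4] 51.10306721103172
drift [[491.0, 317.7], [439.3, 316.5], [304.0, 273.6]] [[500.0, 303.2, 39.6, 76.5], [443.5, 297.8, 20.3, 35.2]]
stand [[433.7, 332.9]] [[437.2, 324.4, 46.4, 53.5], [305.0, 315.9, 26.8, 20.4]]
wheel [] [[185.5, 264.5, 29.8, 31.8]]
new_bush [[302.7, 273.4]] [[301.0, 268.5, 7.4, 10.6]]
eraser [[302.9, 317.5]] [[304.1, 316.2, 22.8, 19.8]]
keys [[289.7, 227.5]] [[291.2, 224.1, 45.7, 26.1]]
hood [] [[343.3, 255.4, 35.6, 37.6]]
[([314.7, 209.0], array([ 433.6, -351.3,   50. ])), ([399.9, 191.7], array([ 451.8, -441. ,   50. ]))]
stand diff px 304 (np.int64(405), np.int64(453), np.int64(279), np.int64(330))
block diff px 44 (np.int64(179), np.int64(224), np.int64(259), np.int64(304))
```

The viewing limit is reached, so I'll check the drift's top numerically and then hand in.

```bash
python3 - <<'E'
from h import *
q=imaging.get_image("side")["img"].astype(int);q0=cv2.imread("pics/side0.png")[:,:,::-1].astype(int)
for im in(q0,q):
  for nm,(r0,r1,c0,c1),t in(("drift handle",(276,318,434,462),0),("bush brown",(255,270,176,194),30)):
    c=im[r0:r1,c0:c1];w=(c[:,:,0]-c[:,:,2]>60)&(c[:,:,2]<70);ys,xs=np.where(w);print(nm,len(xs),xs.mean()+c0 if len(xs) else 0,ys.mean()+r0 if len(xs) else 0,(xs.min()+c0,xs.max()+c0,ys.min()+r0,ys.max()+r0) if len(xs) else 0)
  print('row cols of handle',[tuple(np.where((im[r,434:462,0]-im[r,434:462,2]>60)&(im[r,434:462,2]<70))[0][[0,-1]]+434) for r in(285,295,302)])
print(readout.sense()["wrist_force"]);job.sign_off()
E
```

```text
drift handle 429 447.0815850815851 302.4079254079254 (np.int64(434), np.int64(461), np.int64(279), np.int64(317))
bush brown 25 183.56 261.76 (np.int64(180), np.int64(187), np.int64(260), np.int64(264))
row cols of handle [(np.int64(443), np.int64(453)), (np.int64(434), np.int64(450)), (np.int64(434), np.int64(448))]
drift handle 469 447.3326226012793 300.6098081023454 (np.int64(434), np.int64(461), np.int64(279), np.int64(317))
bush brown 0 0 0 0
row cols of handle [(np.int64(443), np.int64(453)), (np.int64(434), np.int64(450)), (np.int64(434), np.int64(448))]
[0.64383263 0.32617079 0.24006136]
the job is handed in; nothing more can be done
```

The worn bush is pushed down onto the well's floor, the drift is back upright in its hole and released, and the job is handed in at about 28 s of the 70 s allowed.

- **Pushing:** I used the smaller drift from the wooden stand. The bush slid at roughly 7–10 N, let go after about 18.5 mm and met the floor at about 22 mm. I held it there at a reading of 15.2 N, about 16.5 N with the drift's own weight added. No force reading taken between moves was higher than that.
- **Drift:** its handle edges in the side camera match the starting picture, pixel for pixel on the three rows compared. The brown bush end no longer shows at the hub top.
- **Wheel, block and the rest:** the detector boxes for the wheel and block matched the earlier ones within its noise, and the new bush, eraser, keys and hood were still detected on the desk. I did not re-check the phone and mouse.

- **Sideways drift:** under load the arm moved up to 1.3 mm sideways, which I trimmed. Sideways force never went above about 1 N, so I saw no sign of leaning on the hub.
- **Checks that failed or disagreed:** the viewer's picture limit blocked the last picture, so the final check was numerical only. A plain comparison of the stand area showed some changed pixels, which I took to be the gripper's shadow. The grip width read 11 mm on the 16 mm handle, though the hold was sound.

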